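# Put the vial shaker into orbital mode and start it

## Task

Using the fingertips only to push, move the vial shaker's upright selector lever through its gate into the corner slot marked by the raised ring, fully home against the slot's end, and then press the shaker's large start button right down and let it spring back, ending clear of the machine. Do not press start before the lever is home, do not pull the lever's knob upward, do not press the small stop button, and leave the vials and the other glassware and tools where they stand.

Things in the scene. Friction and masses are not known exactly. Their poses are not given: they have to be found in the camera images.
- shaker: bench-top vial shaker, fixed, white housing with a flat top 75 mm above the table. Origin: on the table below the middle of the lever gate; z up. Housing spans x -100..240, y -110..200 mm in its frame. At x 110..235, y -65..155 a platform with corked vials reaches 47 mm above the flat top
- gate: the lever's aluminium gate on the flat top, 106 mm along x, 118 along y, 10 high; origin at its middle, on the flat top, axes as the shaker's. Three lanes run along x at y = -42, 0, 42 mm, joined only by a neutral row along y at x = 0. Islands between them, 24 mm wide, have round ends that guide the lever in. Play each way: 3 mm in lanes, 5 in the row
- lever_knob (a point): centre of the lever's black knob: upright cylinder, 30 mm diameter, 52 high, from 28 to 80 mm above the shaker's flat top (this point 53 mm above it), on a 12 mm steel shank. It slides upright, without tilting, needs 3 to 6 N and stays where it is left. Starts anywhere along the middle lane; changes lane only in the neutral row. Six slots: both ends of each lane
- sel_along (a joint): lever's position along the lanes, m: equals the x of the lever axis in the shaker's frame, -0.036 to +0.036 (0 = neutral row, both ends = fully home in a slot)
- sel_cross (a joint): lever's position across the lanes, m: equals the y of the lever axis in the shaker's frame, -0.042 to +0.042 (stops there: the outer lanes; 0 = middle lane)
- sel_lift (a joint): how far the lever's knob is pulled up, m: 0 when down, held down by a 5 N spring; should stay down
- ring_mark (a point): centre of the top of the raised dark metal ring (30 mm outside, 20 inside diameter, 4 high) on the flat top, beyond its corner slot's end: at x +72 or -72, y +42 or -42 mm in the shaker's frame, 36 mm past the lever axis when fully home. The other three corners carry a bar, a plus and a pair of dots; which is where varies
- start_top (a point): centre of the top of the large round start button, 36 mm diameter, at x -45, y 135 mm in the shaker's frame, its top 22 mm above the flat top; it presses straight down
- start (a joint): travel of the start button, m: 0 released, 0.006 right down, which takes 5 N; springs back
- stop_top (a point): centre of the top of the small stop button, 18 mm diameter, at x 45, y 155 mm in the shaker's frame, 21 mm above the flat top; not to be pressed
- stop (a joint): travel of the stop button, m: 0 released, 0.005 right down
- vial_a_mid (a point): centre of a loose capped amber vial, 22 mm diameter, 45 mm high, standing on the shaker on the -y side of the gate; leave it
- vial_b_mid (a point): centre of a like loose vial standing on the shaker between the gate and the stop button; leave it
- beaker_mid (a point): centre of a loose glass beaker, 70 mm diameter, 90 mm high, on the table at the left; leave it
- reagent_mid (a point): centre of a loose amber reagent bottle, 60 mm diameter, 120 mm high, on the table at the right; leave it
- jar_mid (a point): centre of a loose white jar, 66 mm diameter, 75 mm high, on the table at the left; leave it
- spatula: loose spatula 190 mm long lying along its own x axis on the table at the right; origin at its middle; leave it

How it is judged:
By the outcome, as a careful person would: the job done as asked, in the order asked, and still so for the second after the job is handed in, with the robot touching nothing.
It also fails if it takes over 61 s, if anything falls off the work surface, if the arm or the gripper's body presses on something with over 40 N, if the wrist force passes 120 N, or if a joint passes its speed limit or range.

## Robot

A 7-joint arm with a two-finger parallel gripper is mounted at the origin on the work surface. World frame = base frame: x ahead of the robot, y to its left, z up, the work surface at z = 0. Lengths are in m, angles in rad, forces in N, time in s.
With the tool pointing down it reaches from about 0.4 to 0.85 m from the base axis. Payload 4.5 kg.
Tool frame: the origin (TCP) lies midway between the tips of the shut fingers; the grasp point (between the pads) lies 19 mm behind it (robot.tcp_to_grasp is the distance from the TCP to the grasp point, in m); z points along the fingers, x is the direction in which the jaws open and shut, and the axes are right-handed (so a half turn about z gives the same grasp; the last joint's range is limited). The gripper opens to 88 mm and grips with 3 to 60 N. Pads are 18 mm wide; open, the fingers measure 123 mm over their backs; the gripper's body (75 mm by 187 mm) begins 45 mm behind the grasp point.
Start: joints at [1.231, 0.689, -0.195, 1.565, 0.157, 0.902, -0.215], TCP at [0.228, -0.582, 0.239] pointing down, gripper open.
Joint ranges: [-3.01, 3.01], [-0.46, 2.08], [-1.47, 1.51], [0.13, 2.56], [-1, 4.14], [0.04, 2.09], [-2.66, 2.66]. Speed limits (rad/s): [2.57, 2.57, 3.14, 3.14, 3.14, 3.14, 3.14].

## Interface

Orientations are given as a 3x3 rotation matrix whose columns are the frame's x, y, z axes.
In Python, from plant import robot gives the robot as it stands. The module is installed in compiled form; this text tells all that it offers.
- The arm moves only by the tool send_rows, never from a script. Its argument "series" is a list that holds one entry, the list of rows, each a list of 5 numbers: the closure in counts, from 0 (fully open) to 255 (shut), then the shift along the tool's x, y, z in cm, then the turn about the tool's z in rad. A call has 1 to 10 rows; each row shifts and turns the pose as measured when the row begins, along the tool's axes as they then stand; what a row does not reach is not made up. A row lasts 1/8 s, in which the tool goes at most 62.5 mm and 10.7 degrees, less where a joint would pass 70% of its speed; a pose out of reach is approached as far as the arm can. A call with a gripper value outside its range is refused whole. The fingers move at their own pace and stop on an object; "newtons" is the grip in N (left out, the last holds). Time passes only in rows, so rows that do not move let the fingers close. It gives the time, the measured TCP pose, the force and the opening at its end, in the units of the state.
- robot.get_obs(): the state, without advancing time (a new reading comes with each control period).
- robot.snapshot(name): name is "side" or "top"; returns the picture (420x560x3 uint8, red, green, blue); there is no depth.
- robot.get_calibration(name): a dict with "fovy" (degrees; the focal length in pixels is half the picture's height over the tangent of half this angle, whatever the lens; pixels are square), "cx", "cy" (the principal point, pixels), "k1" (the pictures are not rectified: a ray, as slopes to the right and down, at radius r is drawn at 1 + k1 r^2 times it, then the intrinsics apply), "R" (3x3) and "t" (3): a world point X has camera coordinates R X + t. Camera axes: x right, y down, z forward; pixel columns grow to the right and rows downward; lengths in m; the calibration is good to about 2 mm. A picture is of the moment at which its call begins. get_calibration takes no time and is no camera call.
- robot.job_done(): hands the job in, once; it reports no verdict.
Trained networks look in the newest picture that a camera, given by its name, has taken for a name from the list of things; names that differ only in an ending like _2 or _b are one class to them, and where a whole thing is asked for, a point or a joint stands for the part that bears it (a point fixed in the world has none). Each returns a list of dicts, best first, with "p" (0 to 1); they miss things now and then, are a little off and sometimes report something else, mostly with a low value. They report only what shows in the picture. A call takes as long as a camera call.
- robot.trace(label, camera): "region" (420x560 bool, what is visible of it).
- robot.place_of(label, camera): "centre" ([x, y, z] in m, in the coordinates of the camera as it stood for that picture, good to about 4 mm: a listed point, or the origin of a listed thing).
The state is a dict: "time_s": time; "joint_positions": joint angles; "joint_velocities": joint speeds; "joint_torque": joint torques, N m; "tcp_pos": TCP position; "tool_rot": TCP orientation; "wrist_force": force on the tool from outside, world axes, zero at the start; "moment": the same for the moment, N m; "grip_width": finger opening in m.
Only numpy, scipy, OpenCV 4.12 (cv2) and the standard library are available. Lean on these libraries where they do the work, as an engineer would, in place of code of your own. Each camera call takes 0.05 s, during which the arm holds its last target. There are 200 camera calls.

## Working session

There is one attempt and no reset: what is moved stays moved. The work goes in short steps, Python scripts to look and compute and a tool call to move; the robot and the scene stay as the last step left them, time stands still between calls to the robot, and variables do not carry over. Pictures are saved under pics/ and viewed, about 8 in all and at most 12, crops included, and the job is handed in when it is done.

Besides the shell and the picture viewer there is one more tool, called after "Request:" as a command line: name --argument value ..., lists and objects as JSON in quotes. send_rows: Moves the arm, as the interface text tells. Its arguments: {"type":"object","properties":{"series":{"type":"array"},"newtons":{"type":"number"}},"required":["series"]}

```bash
mkdir -p pics
cat > h.py <<'E'
import numpy as np, cv2
from plant import robot
def cal(n):
    c=robot.get_calibration(n); return c,np.array(c["R"]),np.array(c["t"])
def w(n,p):
    c,R,t=cal(n); return R.T@(np.array(p)-t)
def K(n):
    c,R,t=cal(n); f=210/np.tan(np.radians(c["fovy"])/2)
    return np.array([[f,0,c["cx"]],[0,f,c["cy"]],[0,0,1]]),np.array([c["k1"],0,0,0.]),R,t
def proj(n,X):
    k,d,R,t=K(n); return cv2.projectPoints(np.atleast_2d(np.array(X,float)),cv2.Rodrigues(R)[0],t,k,d)[0][:,0]
def ray(n,uv,z):
    k,d,R,t=K(n); q=cv2.undistortPoints(np.array([[uv]],float),k,d)[0,0]
    D=R.T@np.array([*q,1]); C=-R.T@t; return C+D*(z-C[2])/D[2]
def snap(n,name):
    im=robot.snapshot(n); cv2.imwrite(f"pics/{name}.png",im[:,:,::-1]); return im
E
python3 - <<'E'
from h import *
np.set_printoptions(precision=4,suppress=True)
for n in("top","side"):
    snap(n,n+"0"); c,R,t=cal(n); print(n,c["fovy"],c["k1"],"cam at",-R.T@t)
    for l in("shaker","gate","lever_knob","ring_mark","start_top","stop_top","vial_a_mid","beaker_mid","reagent_mid","jar_mid","spatula"):
        for r in robot.place_of(l,n)[:3]: print(l,round(r["p"],2),w(n,r["centre"]))
o=robot.get_obs();print(o["time_s"],o["tcp_pos"],o["tool_rot"],o["grip_width"])
E
```

```text
top 42.60853979492231 -0.21154595448072913 cam at [0.3409 0.0003 1.5428]
shaker 0.69 [ 0.5674 -0.0837  0.0012]
gate 0.65 [ 0.5607 -0.0821  0.0784]
ring_mark 0.42 [ 0.6463 -0.055   0.0796]
start_top 0.54 [0.5502 0.0599 0.0994]
stop_top 0.54 [0.6394 0.0663 0.0978]
vial_a_mid 0.63 [ 0.5711 -0.1706  0.0973]
beaker_mid 0.66 [0.4643 0.4273 0.041 ]
reagent_mid 0.89 [ 0.5474 -0.4795  0.0606]
jar_mid 0.81 [0.6374 0.4488 0.037 ]
spatula 0.89 [ 0.3631 -0.4369  0.0044]
spatula 0.69 [ 0.6183 -0.0034  0.0979]
side 47.454233093342054 -0.02975594712542722 cam at [0.4601 1.2075 0.7831]
shaker 0.57 [ 0.5625 -0.0752 -0.0032]
gate 0.67 [ 0.5612 -0.0774  0.0753]
lever_knob 0.7 [ 0.5824 -0.0804  0.1254]
ring_mark 0.37 [ 0.6406 -0.0532  0.0781]
start_top 0.5 [0.5501 0.0609 0.1013]
stop_top 0.47 [0.6419 0.0578 0.1009]
vial_a_mid 0.52 [ 0.5692 -0.1695  0.1009]
beaker_mid 0.57 [0.4627 0.4349 0.0467]
reagent_mid 0.83 [ 0.5517 -0.4746  0.0648]
reagent_mid 0.59 [0.5509 0.0602 0.0976]
jar_mid 0.68 [0.6347 0.4512 0.0369]
spatula 0.84 [ 0.3589 -0.4377  0.0005]
spatula 0.57 [0.5492 0.0616 0.0998]
1.2 [ 0.2283 -0.5819  0.2388] [[ 0.3652 -0.9309  0.0001]
 [-0.9309 -0.3652 -0.0001]
 [ 0.0001 -0.     -1.    ]] 0.08816148050889397
```

Run:
```python
import cv2
a=cv2.imread("pics/top0.png");b=cv2.imread("pics/side0.png")
from h import proj
for n,i in(("top",a),("side",b)):
    print(n,proj(n,[[.56,-.08,.075],[.55,.06,.097],[.643,-.054,.079]]))
u,v=proj("top",[[.58,-.06,.09]])[0].astype(int)
c=cv2.resize(a[v-75:v+75,u-100:u+100],(800,600),interpolation=cv2.INTER_CUBIC);cv2.imwrite("pics/topc.png",c);print(u,v)
```

```text
top [[308.1345244  187.97945179]
 [256.95704976 189.5972353 ]
 [299.09265736 157.96812988]]
side [[263.96534761 193.46766538]
 [264.04249021 210.66503667]
 [236.09656991 196.00701756]]
301 179
```

View pics/topc.png

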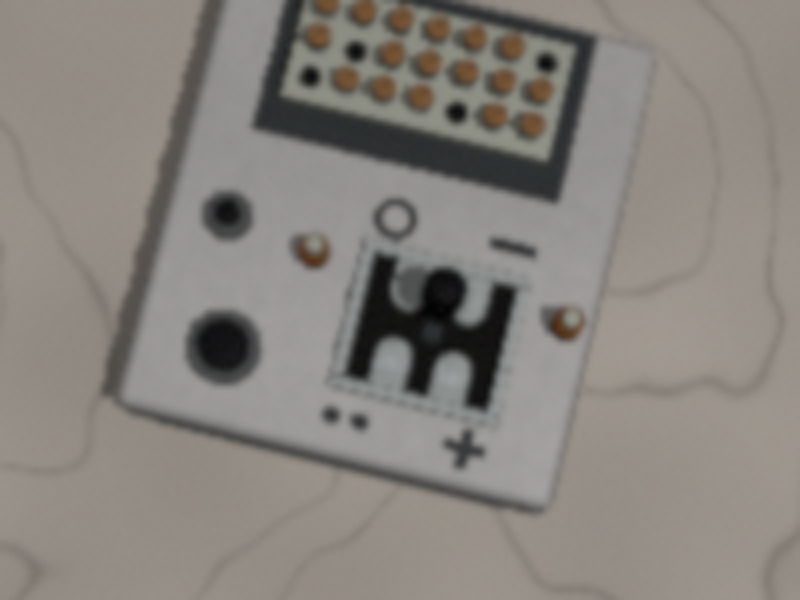

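View pics/side0.png

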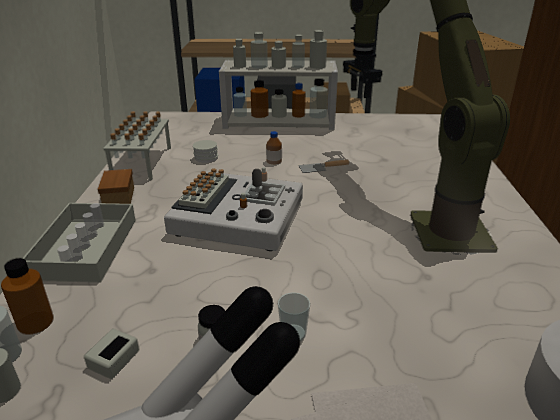

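```bash
cat >> h.py <<'E'
def fit(P,S):
    P=np.array(P)[:,:2];S=np.array(S,float);pm,sm=P.mean(0),S.mean(0)
    a=P-pm;b=S-sm;th=np.arctan2((b[:,0]*a[:,1]-b[:,1]*a[:,0]).sum(),(a*b).sum())
    M=np.array([[np.cos(th),-np.sin(th)],[np.sin(th),np.cos(th)]]);o=pm-M@sm
    return th,M,o,(P-o)@M-S
E
python3 - <<'E'
from h import *
np.set_printoptions(precision=4,suppress=True)
pts=[((223,345),.097,(-.045,.135)),((227,213),.096,(.045,.155)),((396,218),.079,(.072,.042)),((513,246),.078,(.072,-.042)),((465,448),.078,(-.072,-.042)),((345,418),.078,(-.072,.042))]
W=[ray("top",(201+(p[0][0]-1.5)/4,104+(p[0][1]-1.5)/4),p[1]) for p in pts]
th,M,o,r=fit(W,[p[2] for p in pts]);print(np.degrees(th),o,"\n",r*1000)
k=ray("top",(201+(442-1.5)/4,104+(290-1.5)/4),.150);print("knob",k,(k[:2]-o)@M)
k=np.array([.5824,-.0804]);print("net side knob",(k-o)@M)
for l,n in(("lever_knob","side"),("lever_knob","top")):
    for _ in range(2):
        robot.snapshot(n)
        for q in robot.place_of(l,n)[:2]: q0=w(n,q["centre"]);print(n,q["p"],q0,(q0[:2]-o)@M)
for v in((312,249),(567,322)):
    q=ray("top",(201+v[0]/4,104+v[1]/4),.12);print("vial",q,(q[:2]-o)@M)
E
```

```text
-12.855648697661112 [ 0.5632 -0.0799] 
 [[-0.0667 -0.1996]
 [-0.724  -0.5527]
 [ 0.0036 -0.5345]
 [ 0.5312  0.1657]
 [-0.1127  0.2576]
 [ 0.3686  0.8636]]
knob [ 0.5804 -0.0835  0.15  ] [0.0176 0.0003]
net side knob [0.0189 0.0038]
side 0.55 [ 0.5817 -0.0822  0.1257] [0.0186 0.0019]
side 0.36 [0.6355 0.4505 0.0367] [-0.0475  0.5332]
side 0.52 [ 0.585  -0.08    0.1286] [0.0213 0.0047]
side 0.2 [ 0.3584 -0.44    0.0014] [-0.1195 -0.3967]
top 0.54 [ 0.583  -0.0871  0.1262] [ 0.0209 -0.0026]
top 0.63 [ 0.6177 -0.0005  0.0976] [0.0355 0.0896]
top 0.48 [ 0.5816 -0.0875  0.1249] [ 0.0197 -0.0034]
vial [0.6109 0.0012 0.12  ] [0.0285 0.0897]
vial [ 0.5644 -0.1704  0.12  ] [ 0.0213 -0.088 ]
```

Request:
send_rows --series '[[[255,-2.5,-4.4,0,0],[255,-2.5,-4.4,0,0],[255,-2.5,-4.4,0,0],[255,-2.5,-4.4,0,0],[255,-2.5,-4.4,0,0],[255,-2.5,-4.4,0,0],[255,-2.5,-4.4,0,0],[255,-2.5,-4.4,0,0],[255,-2.5,-4.4,0,0],[255,-2.5,-4.4,0,0]]]' --newtons 20

```text
time_s: 2.85
tcp_pos: [0.5558, -0.1841, 0.2383]
tool_rot: [[0.354, -0.935, 0.003], [-0.935, -0.354, -0.006], [0.007, -0.0, -1.0]]
wrist_force: [0.5, 0.1, -1.2]
grip_width: 0.0004
```

Request:
send_rows --series '[[[255,0,0,0,0.15],[255,0,0,0,0.15],[255,0,0,0,0.15],[255,0,0,0,0.15],[255,0,0,0,0]]]'

```text
time_s: 3.48
tcp_pos: [0.5602, -0.1764, 0.2383]
tool_rot: [[-0.241, -0.97, 0.006], [-0.971, 0.241, -0.002], [0.001, -0.006, -1.0]]
wrist_force: [-0.1, 0.9, 0.1]
grip_width: 0.0004
```

```bash
cat >> h.py <<'E'
TH=np.radians(-12.856);O=np.array([.5632,-.0799]);M=np.array([[np.cos(TH),-np.sin(TH)],[np.sin(TH),np.cos(TH)]])
def st(*targets):
    np.set_printoptions(precision=2,suppress=True)
    o=robot.get_obs();T=np.array(o["tool_rot"]);p=np.array(o["tcp_pos"])
    f=np.array(o["wrist_force"])
    print("t",o["time_s"],"tcp_s mm",(p[:2]-O)@M*1000,"z",p[2]*1000,"F_s",f[:2]@M,f[2],"grip",o["grip_width"])
    print("yawerr(tool turn)",np.degrees(TH-np.pi/2)*-1+np.degrees(np.arctan2(T[1,0],T[0,0])),"deg tilt",np.degrees(np.arccos(-T[2,2])))
    for s in targets:
        W=np.array([*(O+M@np.array(s[:2])),s[2]]);print("shift cm to",s,T.T@(W-p)*100)
def knob(n=1):
    for c in("top","side"):
        robot.snapshot(c)
        for q in robot.place_of("lever_knob",c)[:2]:
            X=w(c,q["centre"])
            if abs(X[2]-.128)<.015: print(c,"knob_s mm",(X[:2]-O)@M*1000,X[2]*1000,q["p"])
E
python3 -c "
from h import *
st((.065,0,.239),(.065,0,.127))"
```

```text
t 3.475 tcp_s mm [ 18.52 -94.75] z 238.2746745535443 F_s [-0.27  0.89] 0.0925749461184644 grip 0.00042452240635710626
yawerr(tool turn) -1.0913001282451091 deg tilt 0.36299985567326704
shift cm to (0.065, 0, 0.239) [-9.56 -4.47 -0.05]
shift cm to (0.065, 0, 0.127) [-9.57 -4.4  11.15]
```

Request:
send_rows --series '[[[255,-4.8,-2.3,0,-0.02],[255,-4.8,-2.3,0,0],[255,0,0,3.5,0],[255,0,0,3.5,0],[255,0,0,3,0],[255,0,0,0,0]]]'

```text
time_s: 4.22
tcp_pos: [0.6313, -0.0917, 0.1367]
tool_rot: [[-0.204, -0.979, 0.01], [-0.979, 0.204, -0.001], [-0.001, -0.01, -1.0]]
wrist_force: [0.6, -0.5, 0.4]
grip_width: 0.0003
```

```bash
python3 -c "
from h import *
st((.065,0,.127));snap('side','s1');im=snap('top','t1');a=cv2.imread('pics/s1.png')[130:250,170:330];cv2.imwrite('pics/s1c.png',cv2.resize(a,(800,600),interpolation=3))"
```

```text
t 4.225 tcp_s mm [69.04  3.65] z 136.65614876880733 F_s [ 0.71 -0.36] 0.3625811997390353 grip 0.0002968129335841025
yawerr(tool turn) 1.0659073473402856 deg tilt 0.5612345905212699
shift cm to (0.065, 0, 0.127) [0.36 0.42 0.96]
```

View pics/s1c.png

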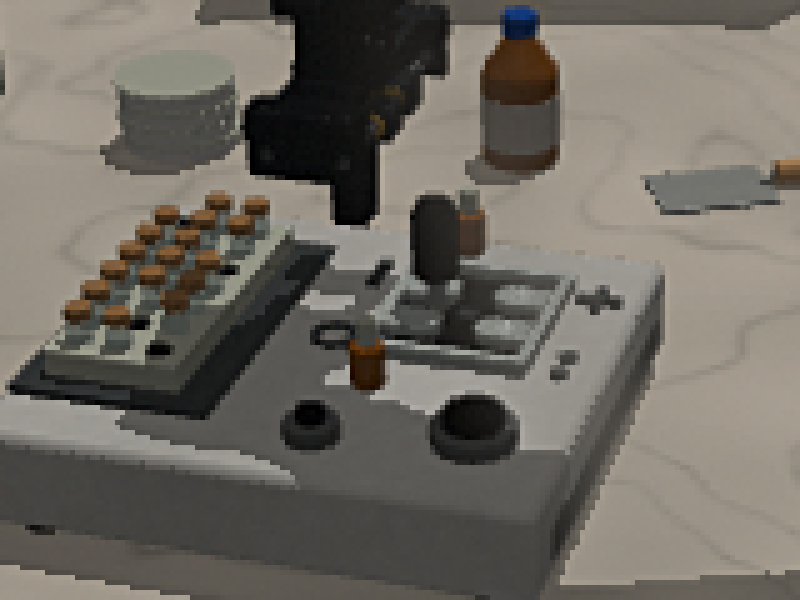

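Request:
send_rows --series '[[[255,0.3,0,1.0,0.02],[255,0,1.5,0,0],[255,0,1.5,0,0],[255,0,0.8,0,0],[255,0,0,0,0]]]'

```text
time_s: 4.95
tcp_pos: [0.6001, -0.0888, 0.1329]
tool_rot: [[-0.228, -0.973, 0.029], [-0.974, 0.228, -0.004], [-0.002, -0.029, -1.0]]
wrist_force: [-0.8, 0.3, 0.8]
grip_width: 0.0005
```

```bash
python3 -c "
from h import *
st((.024,0,.127));knob()"
```

```text
t 4.95 tcp_s mm [37.92 -0.43] z 132.93505070762447 F_s [-0.85  0.1 ] 0.7695106482391731 grip 0.0005084154501402853
yawerr(tool turn) -0.32373003941218315 deg tilt 1.6626176240683888
shift cm to (0.024, 0, 0.127) [-0.03  1.41  0.55]
side knob_s mm [11.35  6.04] 127.02089926948865 0.49
```

Request:
send_rows --series '[[[255,0,0,0.5,0],[255,0,0.5,0,0],[255,0,0.5,0,0],[255,0,0,0,0]]]'

```text
time_s: 5.65
tcp_pos: [0.5922, -0.0869, 0.1269]
tool_rot: [[-0.228, -0.973, 0.032], [-0.974, 0.228, -0.005], [-0.002, -0.032, -0.999]]
wrist_force: [0.4, 0.2, -0.1]
grip_width: 0.0007
```

```bash
python3 -c "
from h import *
st((.024,0,.127));knob();snap('top','t2')"
```

```text
t 5.65 tcp_s mm [29.79 -0.33] z 126.9021358730433 F_s [0.35 0.28] -0.1433298132572851 grip 0.0006664836904361798
yawerr(tool turn) -0.3278055368066646 deg tilt 1.858830983260728
shift cm to (0.024, 0, 0.127) [-0.03  0.58 -0.03]
side knob_s mm [4.75 4.43] 126.05398335175647 0.61
```

Request:
send_rows --series '[[[255,0,0.4,0,0],[255,0,0.3,0,0],[255,0,0,0,0]]]'

```text
time_s: 6.28
tcp_pos: [0.5864, -0.0855, 0.127]
tool_rot: [[-0.228, -0.973, 0.035], [-0.974, 0.228, -0.005], [-0.003, -0.035, -0.999]]
wrist_force: [1.2, -0.9, -0.8]
grip_width: 0.0007
```

```bash
python3 -c "
from h import *
st((.024,0,.127));knob();snap('side','s2');a=cv2.imread('pics/s2.png')[150:230,200:310];cv2.imwrite('pics/s2c.png',cv2.resize(a,(800,582),interpolation=3))
st((.05,0,.17),(.05,-.055,.17),(0,-.055,.127))"
```

```text
t 6.275 tcp_s mm [23.83 -0.29] z 126.97512049107887 F_s [ 1.35 -0.57] -0.8061845241574342 grip 0.000667654692328002
yawerr(tool turn) -0.33444919576398036 deg tilt 2.0158708635941958
shift cm to (0.024, 0, 0.127) [-0.03 -0.02 -0.  ]
side knob_s mm [-1.35  2.47] 126.31525524629089 0.49
t 6.525 tcp_s mm [23.86 -0.28] z 126.88858041614678 F_s [ 1.48 -0.01] -0.6095147197224302 grip 0.000623169164894461
yawerr(tool turn) -0.3406663317047247 deg tilt 1.9983682185379776
shift cm to (0.05, 0, 0.17) [-0.06 -2.76 -4.22]
shift cm to (0.05, -0.055, 0.17) [ 5.44 -2.8  -4.23]
shift cm to (0, -0.055, 0.127) [ 5.49  2.35 -0.11]
```

View pics/s2c.png

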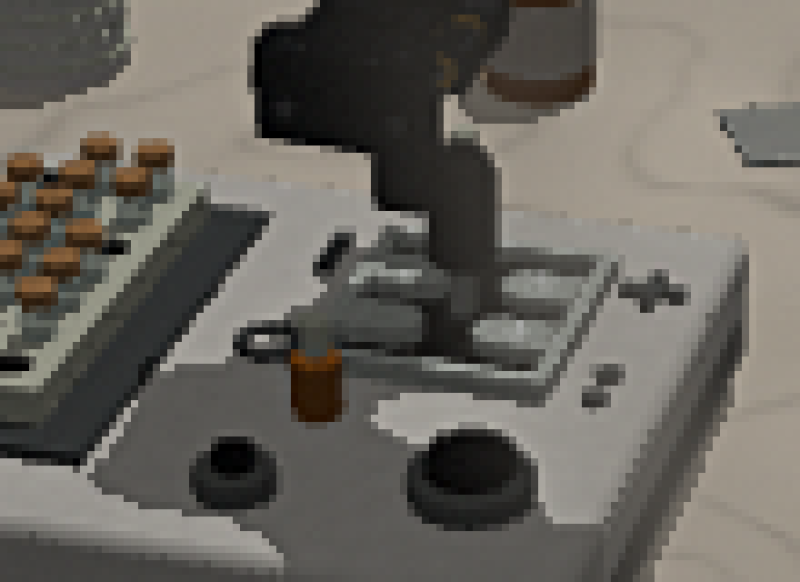

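Request:
send_rows --series '[[[255,0,-2.6,0,0],[255,3.0,0,-1.5,0],[255,3.0,0,-1,0],[255,0,2.5,0,0],[255,0,2.5,0,0],[255,0,0,0,0]]]'

```text
time_s: 7.28
tcp_pos: [0.5422, -0.1385, 0.1502]
tool_rot: [[-0.227, -0.974, 0.022], [-0.974, 0.227, -0.002], [-0.003, -0.022, -1.0]]
wrist_force: [-0.3, -0.5, -0.2]
grip_width: 0.0005
```

```bash
python3 -c "
from h import *
st((0,-.045,.127));knob()"
```

```text
t 7.275 tcp_s mm [ -7.44 -61.77] z 150.24606436886188 F_s [-0.18 -0.54] -0.1961615467474776 grip 0.00045326975485028884
yawerr(tool turn) -0.29273740915500923 deg tilt 1.25261243599393
shift cm to (0, -0.045, 0.127) [-1.67 -0.68  2.34]
top knob_s mm [ 2.37 -1.42] 127.98281425457064 0.41
side knob_s mm [0.22 5.07] 125.69098337388174 0.57
```

Request:
send_rows --series '[[[255,0,-0.7,1.2,0],[255,0,0,1.2,0],[255,-1.5,0,0,0],[255,-1.5,0,0,0],[255,-1.5,0,0,0],[255,-0.5,0,0,0],[255,0,0,0,0]]]'

```text
time_s: 8.35
tcp_pos: [0.5673, -0.0886, 0.1244]
tool_rot: [[-0.225, -0.974, 0.027], [-0.974, 0.225, -0.005], [-0.002, -0.027, -1.0]]
wrist_force: [0.1, -2.1, -0.5]
grip_width: 0.0003
```

```bash
python3 -c "
from h import *
st((0,.01,.127));knob()"
```

```text
t 8.35 tcp_s mm [ 5.94 -7.52] z 124.35607983626753 F_s [ 0.51 -2.01] -0.5303299326180123 grip 0.000345935763209359
yawerr(tool turn) -0.1659386137839931 deg tilt 1.5698971395145356
shift cm to (0, 0.01, 0.127) [-1.75  0.59 -0.28]
side knob_s mm [-2.58 26.43] 120.93218502086143 0.56
```

Request:
send_rows --series '[[[255,0.4,0,-0.2,0],[255,0,0.5,0,0],[255,-0.8,0,0,0],[255,-0.8,0,0,0],[255,-0.5,0,0,0]]]'

```text
time_s: 9.18
tcp_pos: [0.5651, -0.0723, 0.1266]
tool_rot: [[-0.229, -0.973, 0.026], [-0.973, 0.229, -0.005], [-0.001, -0.026, -1.0]]
wrist_force: [-0.6, -3.1, -0.8]
grip_width: 0.0007
```

```bash
python3 -c "
from h import *
st((0,.01,.127));knob()"
```

```text
t 9.175 tcp_s mm [0.11 7.85] z 126.63393324683281 F_s [ 0.08 -3.12] -0.7964634438588851 grip 0.0007442727679135188
yawerr(tool turn) -0.3923209259509548 deg tilt 1.512938928815344
shift cm to (0, 0.01, 0.127) [-0.22  0.01 -0.04]
side knob_s mm [ 0.73 41.15] 125.88795671674136 0.64
```

Nearly at the stop; nudge on until the force rises.

Request:
send_rows --series '[[[255,-0.3,0,0,0],[255,-0.3,0,0,0]]]'

```text
time_s: 9.62
tcp_pos: [0.5664, -0.0668, 0.1266]
tool_rot: [[-0.23, -0.973, 0.026], [-0.973, 0.23, -0.005], [-0.001, -0.026, -1.0]]
wrist_force: [-0.3, -2.1, 0.3]
grip_width: 0.0002
```

```bash
python3 -c "
from h import *
st((0,.01,.127));knob()"
```

```text
t 9.625 tcp_s mm [ 0.2  13.46] z 126.6227321790431 F_s [ 0.18 -2.14] 0.304642131325171 grip 0.0001628019541221062
yawerr(tool turn) -0.4320314673987298 deg tilt 1.5071654261909786
shift cm to (0, 0.01, 0.127) [ 0.35  0.02 -0.04]
side knob_s mm [-1.18 44.66] 128.35477485547233 0.7
```

Request:
send_rows --series '[[[255,-0.3,0,0,0],[255,-0.2,0,0,0]]]'

```text
time_s: 10.07
tcp_pos: [0.5667, -0.0652, 0.1268]
tool_rot: [[-0.232, -0.972, 0.025], [-0.973, 0.232, -0.009], [0.003, -0.026, -1.0]]
wrist_force: [-2.8, -6.8, 0.2]
grip_width: 0.0003
```

```bash
python3 -c "
from h import *
st((0,.01,.127));knob();snap('top','t3');snap('side','s3');a=cv2.imread('pics/s3.png')[150:230,200:310];cv2.imwrite('pics/s3c.png',cv2.resize(a,(800,582),interpolation=3))"
```

```text
t 10.075 tcp_s mm [ 0.13 15.15] z 126.7815182159324 F_s [-1.22 -7.24] 0.2480559428014285 grip 0.00031888371652242316
yawerr(tool turn) -0.5734594729516544 deg tilt 1.498654983601908
shift cm to (0, 0.01, 0.127) [ 0.51  0.01 -0.02]
side knob_s mm [-1.77 47.61] 126.74334676676708 0.69
```

View pics/s3c.png

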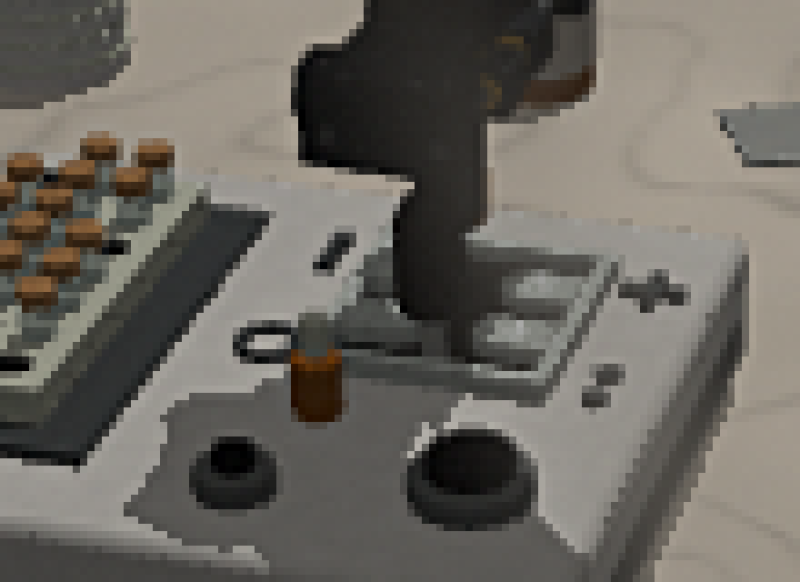

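Request:
send_rows --series '[[[255,2.0,0,0,0],[255,0,2.2,0,0],[255,0,2.2,0,0],[255,-2.0,0,0,0.01],[255,-2.3,0,0,0],[255,0,0,0,0]]]'

```text
time_s: 11.12
tcp_pos: [0.5312, -0.0269, 0.1261]
tool_rot: [[-0.24, -0.97, 0.03], [-0.971, 0.24, -0.003], [-0.004, -0.03, -1.0]]
wrist_force: [-0.6, -0.0, 0.5]
grip_width: 0.0006
```

```bash
python3 -c "
from h import *
st((-.03,.042,.127));knob()"
```

```text
t 11.125 tcp_s mm [-42.94  44.52] z 126.07266922953364 F_s [-0.55 -0.16] 0.5215689356280138 grip 0.0005629185557725113
yawerr(tool turn) -1.0168433995994377 deg tilt 1.745009526155089
shift cm to (-0.03, 0.042, 0.127) [ 0.23 -1.3  -0.05]
side knob_s mm [ 0.52 45.68] 126.02321774656339 0.43
```

Request:
send_rows --series '[[[255,0.2,-0.5,0,-0.02],[255,0,-1.2,0,0],[255,0,-1.2,0,0],[255,0,-1.0,0,0],[255,0,-0.6,0,0]]]'

```text
time_s: 11.95
tcp_pos: [0.5733, -0.0453, 0.1265]
tool_rot: [[-0.227, -0.974, 0.022], [-0.974, 0.227, -0.005], [0.0, -0.023, -1.0]]
wrist_force: [-2.5, 0.7, 0.7]
grip_width: 0.0005
```

```bash
python3 -c "
from h import *
st((.012,.042,.127));knob()"
```

```text
t 11.95 tcp_s mm [ 2.18 35.96] z 126.54502696888397 F_s [-2.57  0.17] 0.7157016348919385 grip 0.0004935497114911119
yawerr(tool turn) -0.2572710338240114 deg tilt 1.3201834503328091
shift cm to (0.012, 0.042, 0.127) [-0.61 -0.98 -0.02]
side knob_s mm [28.   44.55] 124.81855892059103 0.67
```

Request:
send_rows --series '[[[255,0,-0.5,0,0],[255,0,-0.5,0,0],[255,0,-0.3,0,0]]]'

```text
time_s: 12.52
tcp_pos: [0.583, -0.0478, 0.1266]
tool_rot: [[-0.226, -0.974, 0.016], [-0.974, 0.226, -0.005], [0.001, -0.017, -1.0]]
wrist_force: [-8.8, 3.3, 5.2]
grip_width: 0.0006
```

```bash
python3 -c "
from h import *
st((.012,.042,.127));knob()"
```

```text
t 12.525 tcp_s mm [12.17 35.68] z 126.56465909947518 F_s [-9.31  1.22] 5.183192918067901 grip 0.00060092217321469
yawerr(tool turn) -0.23133109899031012 deg tilt 0.9755102655919663
shift cm to (0.012, 0.042, 0.127) [-0.63  0.02 -0.04]
side knob_s mm [35.92 47.06] 124.48112873204043 0.57
```

Request:
send_rows --series '[[[255,0,-0.4,0,0],[255,0,-0.5,0,0],[255,0,-0.5,0,0]]]'

```text
time_s: 13.1
tcp_pos: [0.5836, -0.048, 0.1262]
tool_rot: [[-0.224, -0.974, -0.012], [-0.975, 0.224, -0.0], [0.003, 0.011, -1.0]]
wrist_force: [-13.3, 2.3, 11.2]
grip_width: 0.0
```

```bash
python3 -c "
from h import *
st((-.03,.04,.127));knob()"
```

```text
t 13.1 tcp_s mm [12.83 35.64] z 126.19446091328246 F_s [-13.46  -0.67] 11.202834988766249 grip 2.6096240888178737e-05
yawerr(tool turn) -0.10449705282546518 deg tilt 0.6696141480544081
shift cm to (-0.03, 0.04, 0.127) [-0.43  4.28 -0.03]
side knob_s mm [33.87 46.94] 125.52616483798421 0.69
```

Request:
send_rows --series '[[[255,0,1.5,0,0],[255,0,2.5,0,0],[255,0,0,-1,0],[255,-3,1,0,0],[255,-3,0.5,0,0],[255,-3,0,0,0],[255,0,0,0,0]]]'

```text
time_s: 14.18
tcp_pos: [0.565, 0.0519, 0.1425]
tool_rot: [[-0.228, -0.973, 0.016], [-0.974, 0.228, -0.002], [-0.002, -0.016, -1.0]]
wrist_force: [0.6, -0.4, -1.0]
grip_width: 0.0004
```

```bash
python3 -c "
from h import *
st((-.045,.135,.105));knob();snap('top','t4');snap('side','s4');a=cv2.imread('pics/s4.png')[150:230,200:310];cv2.imwrite('pics/s4c.png',np.hstack([cv2.resize(a,(440,320),interpolation=3)]))
b=cv2.imread('pics/t4.png')[139:219,241:351];cv2.imwrite('pics/m4.png',np.hstack([cv2.resize(a,(400,290),interpolation=3),cv2.resize(b,(400,290),interpolation=3)]))"
```

```text
t 14.175 tcp_s mm [-27.62 128.93] z 142.4548478727567 F_s [ 0.63 -0.24] -0.98689623080249 grip 0.0003777543636976974
yawerr(tool turn) -0.35081744789243885 deg tilt 0.9223140382246935
shift cm to (-0.045, 0.135, 0.105) [-0.59  1.8   3.72]
top knob_s mm [34.85 42.81] 124.69850315587465 0.51
side knob_s mm [36.07 46.78] 129.61542863551534 0.57
```

View pics/m4.png

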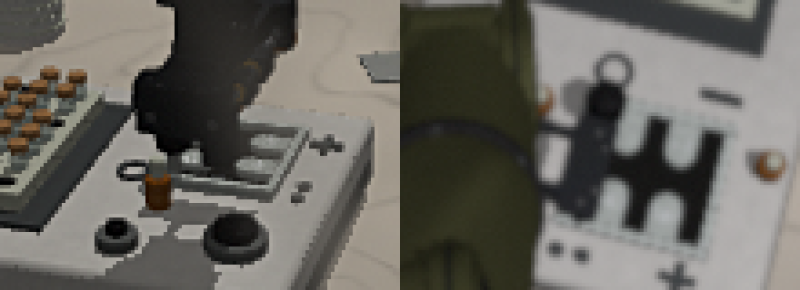

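Request:
send_rows --series '[[[255,-0.5,1.6,1,0],[255,0,0,1.5,0],[255,0,0,0.7,0],[255,0,0,0,0]]]'

```text
time_s: 14.98
tcp_pos: [0.5493, 0.052, 0.1081]
tool_rot: [[-0.24, -0.971, 0.013], [-0.971, 0.24, -0.007], [0.003, -0.014, -1.0]]
wrist_force: [0.3, -0.7, -0.0]
grip_width: 0.0009
```

```bash
python3 -c "
from h import *
st((-.045,.135,.091))
p=ray('top',(297.4,166.6),.15);print('knob t4',(p[:2]-O)@M*1000)"
```

```text
t 14.975 tcp_s mm [-42.92 125.46] z 108.08437121090209 F_s [ 0.46 -0.61] -0.04650116391015466 grip 0.0008703523930367334
yawerr(tool turn) -1.0192259608607088 deg tilt 0.8254821302279762
shift cm to (-0.045, 0.135, 0.091) [-0.96  0.25  1.7 ]
knob t4 [33.6  41.25]
```

Request:
send_rows --series '[[[255,-0.9,0.2,0,-0.015],[255,0,0,0.5,0],[255,0,0,0,0]]]'

```text
time_s: 15.35
tcp_pos: [0.5507, 0.0617, 0.1032]
tool_rot: [[-0.224, -0.974, 0.015], [-0.974, 0.224, -0.006], [0.003, -0.016, -1.0]]
wrist_force: [0.4, -0.2, -0.3]
grip_width: 0.0004
```

```bash
python3 -c "
from h import *
st((-.045,.135,.091))
im=snap('top','t5');knob()
for q in robot.trace('lever_knob','top')[:3]:
    m=q['region'];v,u=np.nonzero(m);print(q['p'],m.sum(),u.mean(),v.mean(),u.min(),u.max(),v.min(),v.max())
a=np.linspace(0,6.28,40)
for x in(.030,.033,.036):
    P=[[*(O+M@np.array([x+.015*np.cos(t),.042+.015*np.sin(t)])),z] for t in a for z in(.103,.155)]
    h=cv2.convexHull(proj('top',P).astype(np.float32));k=np.zeros((420,560),np.uint8);cv2.fillPoly(k,[np.round(h).astype(int)],1)
    v,u=np.nonzero(k);print('pred',x,k.sum(),u.mean(),v.mean(),u.min(),u.max(),v.min(),v.max())
cv2.imwrite('pics/t5c.png',cv2.resize(im[139:219,241:351,::-1],(800,582),interpolation=3))"
```

```text
t 15.35 tcp_s mm [-43.69 135.28] z 103.15011598904306 F_s [ 0.41 -0.16] -0.2695488859029669 grip 0.00039714173297605095
yawerr(tool turn) -0.11511458993176404 deg tilt 0.9095989897212802
shift cm to (-0.045, 0.135, 0.091) [0.02 0.15 1.21]
top knob_s mm [35.78 39.95] 128.33682758290655 0.47
side knob_s mm [34.24 49.4 ] 125.80142919799772 0.43
0.44 119 296.3781512605042 166.94957983193277 291 302 161 173
pred 0.03 158 296.63291139240505 169.0506329113924 291 303 162 176
pred 0.033 158 296.8544303797468 168.04430379746836 291 303 161 175
pred 0.036 160 297.03125 166.98125 291 303 160 174
```

View pics/t5c.png

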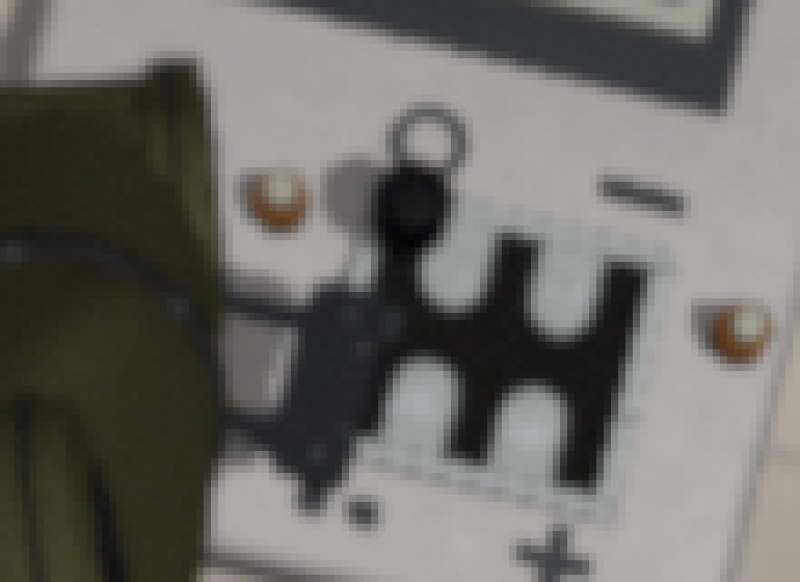

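The knob (crop 412,207) is right by the ring, and the mask centroid matches the prediction for x = 36 mm. Next I press start.

Request:
send_rows --series '[[[255,0,0.1,0.4,0],[255,0,0,0.4,0],[255,0,0,0.4,0],[255,0,0,0.4,0]]]'

```text
time_s: 16.15
tcp_pos: [0.5501, 0.0616, 0.0905]
tool_rot: [[-0.226, -0.974, 0.016], [-0.974, 0.226, -0.006], [0.002, -0.017, -1.0]]
wrist_force: [-13.3, 1.2, 62.0]
grip_width: 0.0006
```

```bash
python3 -c "
from h import *
st((-.045,.135,.089))"
```

```text
t 16.15 tcp_s mm [-44.27 135.04] z 90.5092831545196 F_s [-13.19  -1.76] 62.04998165019057 grip 0.0005585238453341787
yawerr(tool turn) -0.18003979324193153 deg tilt 0.9719392906100389
shift cm to (-0.045, 0.135, 0.089) [0.   0.08 0.15]
```

Request:
send_rows --series '[[[255,0,0,-1.5,0],[255,0,0,-3,0],[255,0,0,-4,0],[255,0,3,-4,0],[255,-2,4,-2,0],[255,-3,4,0,0],[255,-3,3,0,0],[255,0,0,0,0],[255,0,0,0,0]]]'

```text
time_s: 17.27
tcp_pos: [0.4287, 0.174, 0.2372]
tool_rot: [[-0.228, -0.973, 0.022], [-0.974, 0.228, -0.004], [-0.001, -0.022, -1.0]]
wrist_force: [0.1, -0.4, 0.5]
grip_width: 0.0007
```

```bash
python3 -c "
from h import *
st();knob();a=snap('top','t6');b=snap('side','s6')
np.set_printoptions(precision=4,suppress=True)
for l,n in(('start_top','side'),('start_top','top'),('beaker_mid','side'),('jar_mid','side'),('vial_a_mid','top')):
    q=robot.place_of(l,n)
    if q: print(l,n,q[0]['p'],w(n,q[0]['centre']))
cv2.imwrite('pics/m6.png',np.hstack([cv2.resize(b[150:240,170:310,::-1],(400,257),interpolation=3),cv2.resize(a[104:254,201:401,::-1],(400,257),interpolation=3)]))"
```

```text
t 17.275 tcp_s mm [-187.66  217.64] z 237.2245422546752 F_s [ 0.22 -0.35] 0.45552879277695557 grip 0.0006614580449851681
yawerr(tool turn) -0.32563877029116384 deg tilt 1.2618708210204732
top knob_s mm [36.05 41.04] 128.09337218006223 0.47
side knob_s mm [35.39 44.81] 126.19083834507455 0.44
start_top side 0.51 [0.5509 0.0621 0.1007]
start_top top 0.48 [0.5468 0.06   0.0966]
beaker_mid side 0.72 [0.465  0.43   0.0476]
jar_mid side 0.85 [0.632  0.4499 0.0359]
vial_a_mid top 0.48 [ 0.5697 -0.1725  0.0951]
```

View pics/m6.png

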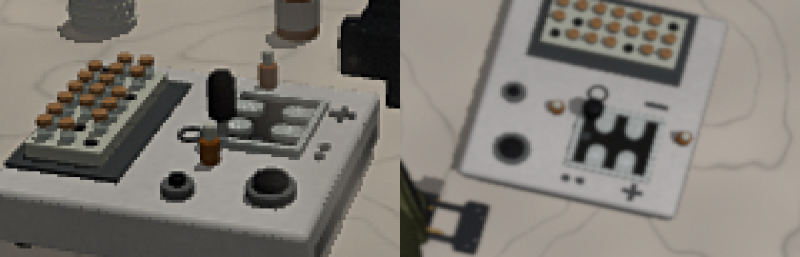

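All in place: the lever sits at the ring, the start button is back up, the vials are untouched and the arm is clear.

```bash
python3 -c "
from plant import robot
print(robot.job_done())"
```

```text
the job is handed in; nothing more can be done
None
```

The lever is fully home in the slot marked by the ring, and the start button was then pressed right down and sprang back. I handed the job in at about 17.5 s, with the gripper clear of the machine.

- **Lever:** With the fingers shut, I pushed the knob back to the neutral row, across to the +y lane, and along it to the +x end. At the end, the push rose to about 13 N with no further travel. The last top-camera estimate put the lever at (36, 41) mm in the shaker's frame, against a target of (36, 42).
- **Start button:** I pressed it only after the lever checked out as home. The fingertips stopped at z = 90.5 mm, about 6.5 mm below the button's rest height. The final pictures and position estimates show it back at its rest height.
- **Other items:** The vials look undisturbed in the last pictures, and vial A, the beaker and the jar were still where they started, within measurement error. I did not re-measure the reagent bottle and spatula, but the arm never came down near them. The stop button was never approached.

**Checks that fell short or disagreed:**
- **Side camera:** it read the knob's y about 3–7 mm high during the lever moves, so I relied on the contact force and the top view instead.
- **Press force:** the fingertip press peaked at 62 N, more than the 5 N needed. That is under the 120 N wrist limit, and only the fingertips were meant to touch the button, though I did not check for other contact.

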